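# Put the stray washing tablet away in the slant-front jar

### The arm

A 7-joint arm with a two-finger parallel gripper is mounted at the origin on the work surface. World frame = base frame: x ahead of the robot, y to its left, z up, the work surface at z = 0. Lengths are in m, angles in rad, forces in N, time in s.
With the tool pointing down it reaches from about 0.425 to 0.875 m from the base axis. Payload 4.7 kg.
Tool frame: the origin (TCP) lies between the finger pads; the fingertips stand 11 mm ahead of it and the grasp point (between the pads) lies 8 mm behind it; z points along the fingers, y is the line along which they close (so a half turn about z gives the same grasp; the last joint's range is limited). The gripper opens to 87 mm and grips with 3 to 60 N. Pads are 19 mm wide; open, the fingers measure 117 mm over their backs; the gripper's body (75 mm by 190 mm) begins 51 mm behind the grasp point.
Start: joints at [-1.301, 0.321, -0.07, 1.45, 0.023, 1.371, -0.057], TCP at [0.164, 0.629, 0.234] pointing down, gripper open.
Joint ranges: [-2.86, 2.86], [-0.3, 2.09], [-1.38, 1.24], [0.06, 2.45], [-1.56, 4.7], [0.09, 2.05], [-2.69, 2.69]. Speed limits (rad/s): [2.57, 2.57, 3.14, 3.14, 3.14, 3.14, 3.14].

### API

Orientations are given as a rotation vector (axis times angle).
In Python, from bench import ctrl gives the robot as it stands. The module is installed in compiled form; this text tells all that it offers.
- The arm moves only by the shell command python3 -m inch 'ROWS' [FORCE]. ROWS is JSON, a list of rows, each an object with "slide": the shift along the tool's x, y, z scaled (see below), a list of three; "angular": the turn, a rotation vector about the tool's x, y, z scaled (see below), a list of three; "claw": the opening, from -1 (shut) to 1 (fully open). In form: [{"slide": [tx, ty, tz], "angular": [rx, ry, rz], "claw": claw}, ...]. A call has 1 to 10 rows; each row is the pose to reach, as a shift and turn from the pose commanded when the call began, along the tool's axes at that moment; what a row does not reach only later rows make up. The controller multiplies each number of a shift by 0.25 m and each number of a turn by 30 degrees. A row lasts 1/10 s, in which the tool goes at most 50 mm and 8.59 degrees, less where a joint would pass 70% of its speed; a pose out of reach is approached as far as the arm can. A call with a number of a shift or a turn outside -1 to 1 is refused whole. A call with a gripper value outside its range is refused whole. The fingers move at their own pace and stop on an object; FORCE is the grip in N (left out, the last holds). Time passes only in rows, so rows that repeat a pose let the fingers close. It gives the time, the measured TCP pose, the force, the opening and the grip force at its end, in the units of the state.
- ctrl.get_state(): the state, without advancing time (a new reading comes with each control period).
- ctrl.get_image(name): name is "scene" or "top"; returns a dict with "color" (420x560x3 uint8, red, green, blue), "depth" (420x560 float32, m along the optical axis (not along the pixel's ray), 0 where there is no reading), "camera_matrix" (3x3 intrinsics, pixels), "extrinsics" (4x4, takes a point from camera to world coordinates). Camera axes: x right, y up, looking along -z (the intrinsics and any distortion apply to the point x, -y, -z); pixel columns grow to the right and rows downward; lengths in m; the calibration is good to about 2 mm. A picture is of the moment at which its call begins.
- ctrl.close_job(): hands the job in; it is judged then, once.
Trained networks look in the newest picture that a camera, given by its name, has taken for a name from the list of things; names that differ only in an ending like _2 or _b are one class to them, and where a whole thing is asked for, a point or a joint stands for the part that bears it (a point fixed in the world has none). Each returns a list of dicts, best first, with "confidence" (0 to 1); they miss things now and then, are a little off and sometimes report something else, mostly with a low value. They report only what shows in the picture. A call takes as long as a camera call. They do not tell look-alikes from the thing itself.
- ctrl.find_in(query, camera): "bbox" ([centre column, centre row, width, height] in pixels, round what is visible of it).
- ctrl.outline_of(query, camera): "mask" (420x560 bool, what is visible of it) and "bbox" ([centre column, centre row, width, height] in pixels, round what is visible of it).
The state is a dict: "time": time; "joint_positions": joint angles; "qd": joint speeds; "joint_torque": joint torques, N m; "position": TCP position; "tool_rot": TCP orientation; "ft_force": force on the tool from outside, world axes, zero at the start; "torque": the same for the moment, N m; "grip_width": opening from 0.0 (shut) to 1.0 (fully open); "grip_force": force on a finger pad.
Only numpy, scipy, OpenCV 4.12 (cv2) and the standard library are available. Lean on these libraries where they do the work, as an engineer would, in place of code of your own. Each camera call takes 0.05 s, during which the arm holds its last target. There are 200 camera calls.

### The job

A washing tablet has been left out on the counter: put it away in the slant-front glass jar. Lift the jar's loose metal lid off by its knob, set it aside in the middle of the rubber mat, flat and knob up, and let go of it; put the tablet in the jar and put the lid back on, fully home. Be gentle with the glass and in setting the lid down, do not shove or tip the jar, and leave everything else on the counter where it is.

Things in the scene. Friction and masses are not known exactly. Their poses are not given: they have to be found in the camera images.
- jar: clear glass slant-front jar, loose, 2.4 kg with the white tablets in it: a flat-sided drum, axis along y, 150 mm wide (y), 190 deep (x), 191 high, foot 110 x 136 mm. Its round neck leans 35 degrees from vertical to the jar's -x, which faces the robot within about 25 degrees of world -x. Origin: centre of the underside, z up. The stock inside reaches 64 mm above the counter
- jar_mouth (a point): centre of the neck's rim, on which the lid's flange rests, 172 mm up and 53 mm in front of the jar's origin. z points out along the neck's axis, y is level. Neck 112 mm in diameter inside, 122 outside (127 at a bead just under the rim), 20 mm long; it stands on the jar's shoulder, a flat panel 118 x 146 mm square to the neck
- lid: loose aluminium lid, 0.19 to 0.31 kg, at first on the leaning neck, held by its weight alone. Along its z: plug 107 mm in diameter, 12 deep, lowest 5 mm tapering in to 98 (2.5 mm play all round in the neck); flange 134 mm in diameter, 12 to 20 mm up; stem 20 mm in diameter; knob 30 to 57 mm up. Origin: centre of the plug's underside, on which it stands when laid flat; z to the knob
- lid_knob (a point): centre of the lid's knob, 44 mm above the lid's origin along its z; the knob is a plain round cylinder 29 mm in diameter and 27 mm tall, its underside 10 mm clear of the flange. Same axes as the lid
- lid_seat (a point): centre of the flange's underside, 12 mm above the lid's origin along its z, same axes; with the lid home it lies at point jar_mouth to within the lid's play, their z axes together
- tablet: pressed white washing tablet lying flat on the bare counter near the middle, 40 mm (x) x 30 mm (y) x 20 mm high, about 30 g; origin at the centre of its underside, z up
- mat: thin black rubber mat fixed to the counter, 180 x 180 x 3 mm, empty; origin at the centre of its underside, so its top is 3 mm above that. Jar and mat stand left and right of the middle, either way round
- crock: bystander, leave alone: small upright white stoneware crock with a wooden knobbed lid, 92 mm across, 119 mm high, standing upright; origin at the centre of its underside
- brush: bystander, leave alone: wooden scrubbing brush, 60 x 150 mm, 43 mm high, bristles down; origin at the centre of its underside, y along its length
- measure: bystander, leave alone: white plastic measuring mug, 72 mm across, 85 mm high, handle on its +y side standing out another 37 mm; origin at the centre of its underside
- carton: bystander, leave alone: cardboard box, 110 x 130 mm, 140 mm high; origin at the centre of its underside
- peg_basket: bystander, leave alone: open wooden box of clothes pegs, 130 x 160 mm, 92 mm high with the pegs; origin at the centre of its underside
Not all that is in view belongs to the job. Several things have the shape of the tablet; the one meant has the colours described above.

How it is judged:
On the way, in this order (a step that is already met when the one before it is completed fails the run):
1. the lid lies flat, knob up, in the middle of the mat (its centre within 50 mm of the mat's along each side) and is let go (z of lid in the frame of mat below 0.007 m and angle between lid's own z axis and vertical below 0.06 rad and x of lid in the frame of mat between -0.05 and 0.05 m and y of lid in the frame of mat between -0.05 and 0.05 m and contact force between the fingers and lid below 0.1 N and linear speed of lid below 0.03 m/s), for 0.2 s.
2. the tablet lies in the jar and is let go (z of tablet in the frame of jar between 0.05 and 0.13 m and x of tablet in the frame of jar between -0.09 and 0.09 m and y of tablet in the frame of jar between -0.072 and 0.072 m and contact force between the fingers and tablet below 0.1 N), for 0.2 s.
At the end, for the whole second after the job is handed in: The tablet is in the jar (under the neck, within the walls). The lid is back on the neck, fully home: flange within 2.5 mm of the rim, centred within 6 mm, square within 3 degrees. All at rest, the jar upright and within 30 mm of where it stood (all of step 2 and z of lid_seat in the frame of jar_mouth below 0.0025 m and distance between lid_seat and jar_mouth below 0.006 m and angle between the z axis of lid and the z axis of jar_mouth, either way round below 0.05 rad and linear speed of each of lid, jar below 0.02 m/s and linear speed of tablet below 0.03 m/s and distance of jar from where it was at the start of the episode below 0.03 m and angle between jar's own z axis and vertical below 0.04 rad); the robot touches nothing.
It fails at once if the lid and the glass jar meet with more than 40 N (contact force between lid and jar above 40 N).
It fails at once if the robot or what it holds pushes on the jar with more than 40 N (contact force between any of the fingers, the arm, tablet and jar above 40 N).
It fails at once if the lid is dropped or pressed on the mat with more than 40 N (contact force between lid and mat above 40 N).
It fails at once if the jar is shoved more than 30 mm or tipped more than 6 degrees (distance of jar from where it was at the start of the episode above 0.03 m or angle between jar's own z axis and vertical above 0.1 rad).
It fails at once if another thing on the counter is moved more than 20 mm (distance of any of crock, brush, measure, carton, peg_basket from where it was at the start of the episode above 0.02 m).
It also fails if it takes over 72 s, if anything falls off the work surface, if the arm or the gripper's body presses on something with over 40 N, if the wrist force passes 120 N, or if a joint passes its speed limit or range.

## Working session

There is one attempt and no reset: what is moved stays moved. The work goes in short steps, Python scripts to look and compute and a shell command to move; the robot and the scene stay as the last step left them, time stands still between calls to the robot, and variables do not carry over. Pictures are saved under pics/ and viewed, at most 10 in all, crops included, and the job is handed in when it is done.

```bash
mkdir -p pics
cat > h.py <<'E'
import numpy as np, cv2
from scipy.spatial.transform import Rotation as R
from bench import ctrl
def cloud(im):
    d=im["depth"];K=im["camera_matrix"];T=im["extrinsics"]
    v,u=np.mgrid[:420,:560]
    p=np.stack([(u-K[0,2])*d/K[0,0],-(v-K[1,2])*d/K[1,1],-d],-1)
    P=p@T[:3,:3].T+T[:3,3]; P[d==0]=np.nan
    return P
def save(im,n,s=1,box=None):
    c=im["color"][...,::-1]
    if box: c=c[box[1]:box[3],box[0]:box[2]]
    cv2.imwrite(n,cv2.resize(c,None,fx=s,fy=s,interpolation=cv2.INTER_CUBIC))
def rel(pos,Rt):
    """rows numbers for target TCP pos and rotation matrix, from the current measured pose"""
    s=ctrl.get_state();R0=R.from_rotvec(s["tool_rot"])
    t=R0.inv().apply(np.array(pos)-s["position"])/.25
    w=(R0.inv()*R.from_matrix(Rt)).as_rotvec(degrees=True)/30
    return t.round(4),w.round(4)
E
python3 - <<'E'
from h import *
a=ctrl.get_image("scene");b=ctrl.get_image("top")
cv2.imwrite("pics/1.png",np.hstack([cv2.resize(x["color"][...,::-1],(400,300)) for x in(a,b)]))
save(a,"pics/a.png");save(b,"pics/b.png")
P={"scene":cloud(a),"top":cloud(b)}
np.savez("s.npz",scene=P["scene"],top=P["top"],ca=a["color"],cb=b["color"])
for q in["jar","lid","lid_knob","tablet","mat","crock","brush","measure","carton","peg_basket"]:
  for c in P:
    for o in ctrl.outline_of(q,c)[:5]:
        m=o["mask"];p=P[c][m];p=p[~np.isnan(p[:,0])]
        print(q,c,round(o["confidence"],2),np.round(o["bbox"]),np.nanmedian(p,0).round(3) if len(p) else None,m.sum(), np.nanpercentile(p,2,0).round(3),np.nanpercentile(p,98,0).round(3))
s=ctrl.get_state();print(s)
E
```

```text
jar scene 0.98 [377. 270.  89.  81.] [0.693 0.218 0.161] 5761 [0.584 0.149 0.038] [0.739 0.306 0.196]
jar scene 0.71 [ 97. 231.  68.  75.] [ 0.566 -0.426  0.13 ] 4343 [ 0.476 -0.497  0.007] [ 0.59  -0.369  0.143]
jar scene 0.6 [372. 222.  57.  28.] [0.591 0.219 0.192] 1163 [0.545 0.162 0.148] [0.638 0.282 0.213]
jar top 0.95 [196. 174.  64.  74.] [0.664 0.205 0.178] 2207 [0.552 0.149 0.046] [0.724 0.301 0.193]
lid scene 0.93 [374. 222.  60.  32.] [0.59  0.219 0.191] 1178 [0.531 0.163 0.137] [0.638 0.287 0.213]
lid scene 0.18 [457. 239.  93.  76.] [0.537 0.45  0.058] 4401 [0.457 0.362 0.002] [0.613 0.539 0.088]
lid top 0.83 [194. 191.  53.  53.] [0.585 0.222 0.183] 1999 [0.536 0.165 0.142] [0.634 0.283 0.213]
lid_knob scene 0.7 [152. 205.  51.  52.] [ 0.414 -0.325  0.041] 1368 [ 0.341 -0.382  0.001] [ 0.472 -0.271  0.047]
lid_knob top 0.86 [192. 188.  52.  51.] [0.585 0.221 0.184] 2006 [0.536 0.164 0.143] [0.634 0.283 0.213]
tablet scene 0.74 [246. 209.  12.  16.] [ 0.41  -0.075  0.019] 163 [ 0.384 -0.091  0.004] [ 0.425 -0.061  0.024]
tablet scene 0.57 [282. 245.  18.  16.] [0.526 0.
[... 2531 characters left out ...]
3]
{'time': 1.1, 'joint_positions': array([-1.30089066,  0.32101341, -0.07010067,  1.4504885 ,  0.0225661 ,
        1.37081558, -0.05689584]), 'qd': array([ 0.00096935,  0.00036378,  0.00105592,  0.00046002,  0.00084287,
       -0.0020831 , -0.0001454 ]), 'joint_torque': array([-3.58345978e-04, -4.91101527e+01, -4.03206507e-01, -3.12786055e+01,
       -6.36820192e-02,  3.35026626e-02,  2.18115974e-05]), 'position': array([0.16448272, 0.6288628 , 0.23358359]), 'tool_rot': array([4.00695381e-01, 3.11591595e+00, 9.27744480e-05]), 'ft_force': array([0.51290357, 0.75731335, 0.74256639]), 'torque': array([-0.02335278,  0.04247082,  0.0128904 ]), 'grip_force': 0.0, 'grip_width': 1.0023242503281613}
```

View pics/a.png

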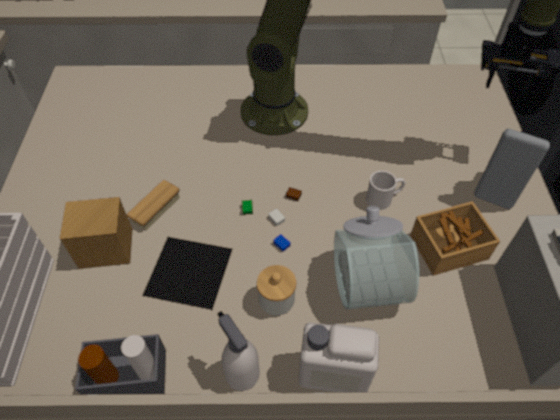

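View pics/b.png

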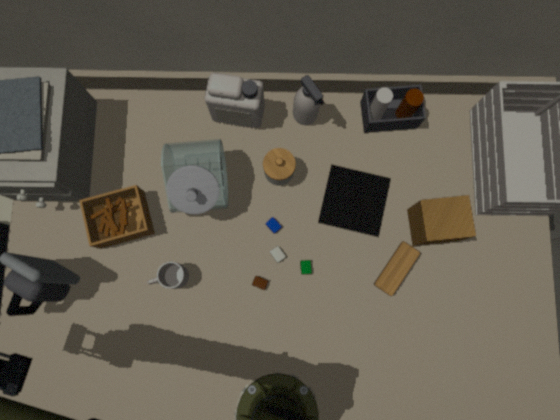

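The white one is at scene (277,217) and top (278,254), world (0.438, 0.005). The look-alikes are green at scene (247,207), brown at (293,194) and blue at (282,242). The jar is on the left at scene (376,270), with its lid at (374,222). The mat is on the right at (187,272).

```bash
cat > m.py <<'E'
from h import *
from scipy.optimize import least_squares
z=np.load("s.npz")
for c in["scene","top"]:
    P=z[c]; ins=(np.abs(P-[0.585,0.22,0.18])<[.1,.09,.05]).all(-1)
    o=ctrl.outline_of("lid",c)[0]["mask"]; m=cv2.erode(o.astype('u1'),np.ones((3,3)))>0
    p=P[m&ins]; best=None;rng=np.random.default_rng(0)
    for _ in range(2000):
        a,b,d=p[rng.choice(len(p),3,False)];n=np.cross(b-a,d-a);l=np.linalg.norm(n)
        if l<1e-5: continue
        n/=l; n*=np.sign(n[2]); k=np.abs((p-a)@n)<.003
        if best is None or k.sum()>best.sum(): best=k
    q=p[best]; cc=q.mean(0); n=np.linalg.svd(q-cc)[2][2]; n*=np.sign(n[2])
    print(c,len(p),best.sum(),"n",n.round(3),"tilt",np.degrees(np.arccos(n[2])).round(1),"yaw of -x dir off",np.degrees(np.arctan2(-n[1],-n[0])).round(1))
    e1=np.cross([0,0,1],n);e1/=np.linalg.norm(e1);e2=np.cross(n,e1)
    # all lid mask points near plane -> circle
    pa=P[o&ins]; h=(pa-cc)@n; f=pa[np.abs(h)<.005]
    uv=np.c_[(f-cc)@e1,(f-cc)@e2].astype('f4'); (cu,cv),r=cv2.minEnclosingCircle(uv)
    print(" flange circ",(cc+cu*e1+cv*e2).round(4),"r",round(r,4), "knob comp:")
    kn=pa[(h>.030)]; print(" knob top pts",len(kn),np.median(kn,0).round(4),np.median((kn-cc)@n).round(4), "proj to flange top",(np.median(kn,0)-n*np.median((kn-cc)@n)).round(4))
    w=P; mm=[o for o in ctrl.outline_of("mat",c)][0]["mask"]; q=w[mm&(np.abs(w[...,2])<.012)]
    print(" mat",cv2.minAreaRect(q[:,:2].astype('f4')*1000))
    t=(np.abs(P-[.438,.005,.02])<[.035,.035,.006]).all(-1); print(" tablet",cv2.minAreaRect(P[t][:,:2].astype('f4')*1000),np.median(P[t],0))
    # jar: back points high
    jm=ctrl.outline_of("jar",c)[0]["mask"]; q=P[jm&~o]; q=q[(q[:,2]>.05)&(q[:,2]<.2)]
    print(" jar rect",cv2.minAreaRect(q[:,:2].astype('f4')*1000),q[:,2].max())
E
python3 m.py
python3 - <<'E'
from h import *
z=np.load("s.npz")
a=cv2.resize(z["ca"][185:260,230:320,::-1],(480,400),interpolation=cv2.INTER_CUBIC);cv2.imwrite("pics/c.png",a)
E
```

```text
scene 995 805 n [-0.558 -0.059  0.828] tilt 34.1 yaw of -x dir off 6.0
 flange circ [0.5838 0.224  0.1774] r 0.0691 knob comp:
 knob top pts 79 [0.5687 0.2197 0.2099] 0.0364 proj to flange top [0.5891 0.2219 0.1797]
 mat ((598.73779296875, -216.81979370117188), (180.8311309814453, 182.94964599609375), 76.74948120117188)
 tablet ((440.2932434082031, 4.673238754272461), (44.061031341552734, 29.495420455932617), 37.32469177246094) [0.44021936 0.00456641 0.01904418]
 jar rect ((641.1424560546875, 228.80169677734375), (192.38430786132812, 151.63465881347656), 5.832241535186768) 0.19995636773518244
top 1797 1317 n [-0.569 -0.05   0.821] tilt 34.9 yaw of -x dir off 5.0
 flange circ [0.5831 0.2234 0.1773] r 0.0676 knob comp:
 knob top pts 108 [0.5626 0.2209 0.2092] 0.0377 proj to flange top [0.5841 0.2228 0.1783]
 mat ((601.2723388671875, -216.9144744873047), (180.5271759033203, 185.01544189453125), 76.8783187866211)
 tablet ((438.1446838378906, 5.230098724365234), (39.47685623168945, 29.966882705688477), 36.82976531982422) [0.43792143 0.00570915 0.019993  ]
 jar rect ((638.5369873046875, 228.0655517578125), (184.95819091796875, 149.10520935058594), 5.362934589385986) 0.19767694224438626
```

View pics/c.png

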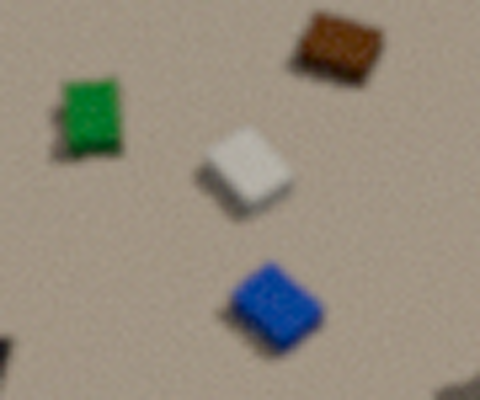

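The crop shows the white tablet at crop (248,170), clearly apart from the green, brown and blue ones. The measurements agree: rim z, jar depth and lean all match the sizes given. Jar yaw is about 5.5°, the rim is at (0.588, 0.2234, 0.172), and the mat centre is (0.600, -0.217). Next I plan the approach to the knob.

```bash
cat >> h.py <<'E'
yaw=np.radians(5.5);t=np.radians(35)
RIM=np.array([.588,.2234,.172]); n=np.array([-np.sin(t)*np.cos(yaw),-np.sin(t)*np.sin(yaw),np.cos(t)])
def frame(zt,yh):
    zt=np.array(zt)/np.linalg.norm(zt);y=np.array(yh)-np.dot(yh,zt)*zt;y/=np.linalg.norm(y)
    return np.c_[np.cross(y,zt),y,zt]
RL=frame(-n,[0,0,1])              # on the neck axis, closing up-slope
def down(a): a=np.radians(a);return frame([0,0,-1],[np.cos(a),np.sin(a),0])
def neck(d): return RIM+n*d       # TCP d m out from the rim along the neck axis
def plan(wps,start=None):
    """wps: [(pos,R,k)]; prints rows' numbers for each of k legs"""
    s=ctrl.get_state();p=np.array(s["position"]);r=R.from_rotvec(s["tool_rot"])
    for pos,Rt,k in wps:
        pos=np.array(pos);rt=R.from_matrix(Rt);w=(r.inv()*rt).as_rotvec();p0,r0=p,r
        for i in range(1,k+1):
            pn=p0+(pos-p0)*i/k; rn=r0*R.from_rotvec(w*i/k)
            print("slide",(r.inv().apply(pn-p)/.25).round(3).tolist(),"ang",((r.inv()*rn).as_rotvec(degrees=True)/30).round(3).tolist(),"| mm",round(np.linalg.norm(pn-p)*1e3),"to",pn.round(3))
            p,r=pn,rn
E
python3 - <<'E'
from h import *
plan([((.42,.40,.32),frame([.35,.1,-.93],[.6,.8,.3]),2),(neck(.14),RL,1),(neck(.026),RL,1)])
E
```

```text
slide [-0.61, -0.313, -0.173] ang [-0.243, -0.264, 0.396] | mm 177 to [0.292 0.514 0.277]
slide [-0.68, -0.161, -0.113] ang [-0.243, -0.264, 0.396] | mm 177 to [0.42 0.4  0.32]
slide [-0.702, -0.403, 0.174] ang [-0.391, -0.302, 1.48] | mm 207 to [0.508 0.216 0.287]
slide [0.0, -0.0, 0.456] ang [0.0, -0.0, 0.0] | mm 114 to [0.573 0.222 0.193]
```

```bash
python3 -m inch '[{"slide":[-0.3,-0.15,-0.08],"angular":[-0.12,-0.13,0.2],"claw":1},{"slide":[-0.61,-0.31,-0.17],"angular":[-0.24,-0.26,0.4],"claw":1},{"slide":[-0.61,-0.31,-0.17],"angular":[-0.24,-0.26,0.4],"claw":1},{"slide":[-0.61,-0.31,-0.17],"angular":[-0.24,-0.26,0.4],"claw":1},{"slide":[-0.61,-0.31,-0.17],"angular":[-0.24,-0.26,0.4],"claw":1}]' 40
python3 -m inch '[{"slide":[-0.34,-0.08,-0.06],"angular":[-0.12,-0.13,0.2],"claw":1},{"slide":[-0.68,-0.16,-0.11],"angular":[-0.24,-0.26,0.4],"claw":1},{"slide":[-0.68,-0.16,-0.11],"angular":[-0.24,-0.26,0.4],"claw":1},{"slide":[-0.68,-0.16,-0.11],"angular":[-0.24,-0.26,0.4],"claw":1},{"slide":[-0.68,-0.16,-0.11],"angular":[-0.24,-0.26,0.4],"claw":1}]'
python3 - <<'E'
from h import *
plan([(neck(.14),RL,2)])
E
```

```text
time: 1.9
position: [0.2974, 0.5122, 0.2782]
tool_rot: [0.7, 2.9, 0.163]
ft_force: [-0.0, -0.2, 0.3]
grip_width: 1.0
grip_force: 0.0
time: 2.4
position: [0.4238, 0.3977, 0.3199]
tool_rot: [0.951, 2.659, 0.306]
ft_force: [0.7, 0.6, -0.4]
grip_width: 1.0
grip_force: 0.0
slide [-0.345, -0.198, 0.085] ang [-0.199, -0.149, 0.73] | mm 102 to [0.466 0.307 0.303]
slide [-0.389, -0.066, 0.1] ang [-0.199, -0.149, 0.73] | mm 102 to [0.508 0.216 0.287]
```

```bash
python3 -m inch '[{"slide":[-0.17,-0.1,0.04],"angular":[-0.1,-0.07,0.36],"claw":1},{"slide":[-0.345,-0.2,0.085],"angular":[-0.2,-0.15,0.73],"claw":1},{"slide":[-0.345,-0.2,0.085],"angular":[-0.2,-0.15,0.73],"claw":1},{"slide":[-0.345,-0.2,0.085],"angular":[-0.2,-0.15,0.73],"claw":1}]'
python3 -m inch '[{"slide":[-0.19,-0.03,0.05],"angular":[-0.1,-0.07,0.36],"claw":1},{"slide":[-0.39,-0.066,0.1],"angular":[-0.2,-0.15,0.73],"claw":1},{"slide":[-0.39,-0.066,0.1],"angular":[-0.2,-0.15,0.73],"claw":1},{"slide":[-0.39,-0.066,0.1],"angular":[-0.2,-0.15,0.73],"claw":1},{"slide":[-0.39,-0.066,0.1],"angular":[-0.2,-0.15,0.73],"claw":1}]'
python3 - <<'E'
from h import *
plan([(neck(.026),RL,1)])
a=ctrl.get_image("scene");save(a,"pics/d.png",2.5,(280,130,480,320))
E
```

```text
time: 2.8
position: [0.4613, 0.3099, 0.3005]
tool_rot: [1.394, 2.361, 0.473]
ft_force: [0.7, 1.8, -0.3]
grip_width: 1.0
grip_force: 0.0
time: 3.3
position: [0.5057, 0.2196, 0.2853]
tool_rot: [1.78, 1.982, 0.62]
ft_force: [-0.5, 0.4, -0.2]
grip_width: 0.998
grip_force: 0.0
slide [-0.018, 0.01, 0.456] ang [-0.003, -0.005, 0.02] | mm 114 to [0.573 0.222 0.193]
```

View pics/d.png

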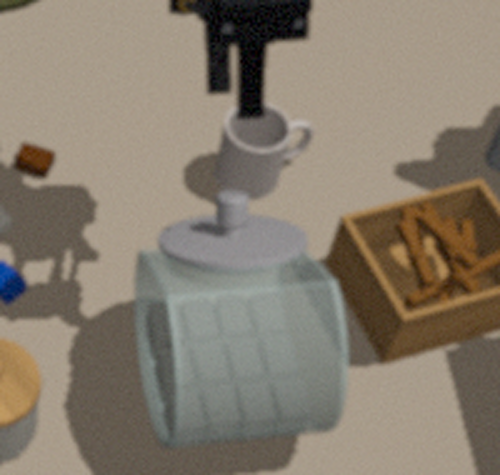

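The open fingers at crop (235,90) straddle the line to the knob at (233,210). I advance and close lightly.

```bash
python3 -m inch '[{"slide":[-0.018,0.01,0.14],"angular":[0,0,0.02],"claw":1},{"slide":[-0.018,0.01,0.28],"angular":[0,0,0.02],"claw":1},{"slide":[-0.018,0.01,0.4],"angular":[0,0,0.02],"claw":1},{"slide":[-0.018,0.01,0.456],"angular":[0,0,0.02],"claw":1},{"slide":[-0.018,0.01,0.456],"angular":[0,0,0.02],"claw":1}]' 5
python3 -m inch '[{"slide":[0,0,0],"angular":[0,0,0],"claw":-0.1},{"slide":[0,0,0],"angular":[0,0,0],"claw":-0.1},{"slide":[0,0,0],"angular":[0,0,0],"claw":-0.1},{"slide":[0,0,0],"angular":[0,0,0],"claw":-0.6},{"slide":[0,0,0],"angular":[0,0,0],"claw":-0.6},{"slide":[0,0,0],"angular":[0,0,0],"claw":-0.6},{"slide":[0,0,0],"angular":[0,0,0],"claw":-0.6},{"slide":[0,0,0],"angular":[0,0,0],"claw":-0.6}]' 5
```

```text
time: 3.85
position: [0.5723, 0.2227, 0.1911]
tool_rot: [1.792, 1.976, 0.62]
ft_force: [0.6, 0.4, -0.0]
grip_width: 0.994
grip_force: 0.0
time: 4.65
position: [0.5726, 0.2204, 0.1926]
tool_rot: [1.796, 1.97, 0.622]
ft_force: [-4.7, 0.5, -0.0]
grip_width: 0.357
grip_force: 2.1
```

Run:
```python
from h import *
s=ctrl.get_state();print(s["position"],s["grip_width"]*87,s["ft_force"],s["grip_force"]);plan([(neck(.026),RL,1)])
```

```text
[0.57264681 0.22043071 0.19258416] 31.044818470647506 [-4.6648379   0.51754872 -0.02367422] 2.0597645328962244
slide [0.006, 0.004, -0.001] ang [-0.004, -0.003, -0.008] | mm 2 to [0.573 0.222 0.193]
```

```bash
python3 -m inch '[{"slide":[0,-0.006,0],"angular":[0,0,0],"claw":-0.6},{"slide":[0,-0.006,0],"angular":[0,0,0],"claw":-0.6},{"slide":[0,-0.006,0],"angular":[0,0,0],"claw":-0.6},{"slide":[0,-0.006,0],"angular":[0,0,0],"claw":-0.6},{"slide":[0,-0.006,0],"angular":[0,0,0],"claw":-0.6}]' 8
```

```text
time: 5.15
position: [0.5716, 0.2205, 0.1918]
tool_rot: [1.796, 1.97, 0.623]
ft_force: [-2.6, -0.2, -0.6]
grip_width: 0.325
grip_force: 8.0
```

```bash
python3 -m inch '[{"slide":[0,0,0],"angular":[0,0,0],"claw":-0.8},{"slide":[0,0,0],"angular":[0,0,0],"claw":-0.8},{"slide":[0,0,0],"angular":[0,0,0],"claw":-0.8}]' 40
python3 -m inch '[{"slide":[0,0,-0.02],"angular":[0,0,0],"claw":-0.8},{"slide":[0,0,-0.05],"angular":[0,0,0],"claw":-0.8},{"slide":[0,0,-0.09],"angular":[0,0,0],"claw":-0.8},{"slide":[0,0,-0.15],"angular":[0,0,0],"claw":-0.8},{"slide":[0,0,-0.22],"angular":[0,0,0],"claw":-0.8},{"slide":[0,0,-0.3],"angular":[0,0,0],"claw":-0.8},{"slide":[0,0,-0.36],"angular":[0,0,0],"claw":-0.8},{"slide":[0,0,-0.36],"angular":[0,0,0],"claw":-0.8}]'
python3 - <<'E'
from h import *
s=ctrl.get_state();print(s["position"],s["grip_width"]*87,s["ft_force"],s["grip_force"],s["torque"])
M=[.600,-.217]
plan([((.5,.0,.30),down(0),2),((*M,.20),down(-20),1),((*M,.06),down(-20),1),((*M,.043),down(-20),1)])
a=ctrl.get_image("scene");save(a,"pics/e.png",2.5,(280,130,480,320))
E
```

```text
time: 5.45
position: [0.5715, 0.2205, 0.1918]
tool_rot: [1.796, 1.97, 0.623]
ft_force: [-4.3, -0.5, -0.8]
grip_width: 0.321
grip_force: 40.0
time: 6.25
position: [0.5207, 0.2166, 0.2696]
tool_rot: [1.793, 1.968, 0.632]
ft_force: [-0.3, 0.5, -2.0]
grip_width: 0.319
grip_force: 40.0
[0.52074395 0.21658755 0.26960196] 27.736268346154905 [-0.32114901  0.46917234 -1.99013691] 39.99489327427 [-0.1745315   1.00093463  0.0565242 ]
slide [-0.427, -0.031, -0.1] ang [0.587, -0.034, 0.086] | mm 110 to [0.51  0.108 0.285]
slide [-0.43, -0.039, -0.081] ang [0.587, -0.034, 0.086] | mm 110 to [0.5 0.  0.3]
slide [-0.868, 0.4, 0.4] ang [-0.0, 0.0, 0.667] | mm 259 to [ 0.6   -0.217  0.2  ]
slide [0.0, -0.0, 0.56] ang [0.0, 0.0, 0.0] | mm 140 to [ 0.6   -0.217  0.06 ]
slide [-0.0, 0.0, 0.068] ang [-0.0, -0.0, 0.0] | mm 17 to [ 0.6   -0.217  0.043]
```

View pics/e.png

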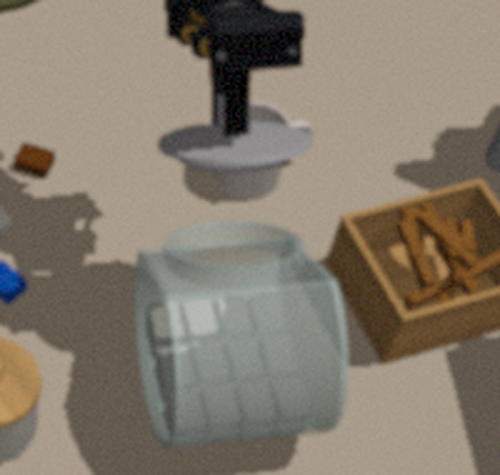

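The lid is off and held at crop (235,150), with the open rim at (233,240). I carry it to the mat, turning it level on the way.

```bash
python3 -m inch '[{"slide":[-0.08,-0.006,-0.02],"angular":[0.11,-0.006,0.02],"claw":-0.8},{"slide":[-0.17,-0.012,-0.04],"angular":[0.23,-0.013,0.034],"claw":-0.8},{"slide":[-0.26,-0.018,-0.06],"angular":[0.35,-0.02,0.05],"claw":-0.8},{"slide":[-0.35,-0.024,-0.08],"angular":[0.47,-0.027,0.07],"claw":-0.8},{"slide":[-0.427,-0.031,-0.1],"angular":[0.587,-0.034,0.086],"claw":-0.8}]'
python3 -m inch '[{"slide":[-0.09,-0.008,-0.02],"angular":[0.12,-0.006,0.02],"claw":-0.8},{"slide":[-0.19,-0.016,-0.04],"angular":[0.25,-0.013,0.034],"claw":-0.8},{"slide":[-0.28,-0.024,-0.05],"angular":[0.37,-0.02,0.05],"claw":-0.8},{"slide":[-0.36,-0.032,-0.07],"angular":[0.48,-0.027,0.07],"claw":-0.8},{"slide":[-0.43,-0.039,-0.081],"angular":[0.587,-0.034,0.086],"claw":-0.8},{"slide":[-0.43,-0.039,-0.081],"angular":[0.587,-0.034,0.086],"claw":-0.8}]'
python3 - <<'E'
from h import *
M=[.600,-.217]
plan([((*M,.20),down(-20),1),((*M,.06),down(-20),1)])
E
```

```text
time: 6.8
position: [0.5101, 0.1055, 0.2812]
tool_rot: [2.021, 2.11, 0.326]
ft_force: [1.3, -1.3, -3.3]
grip_width: 0.32
grip_force: 40.0
time: 7.4
position: [0.5009, -0.0046, 0.2965]
tool_rot: [2.229, 2.213, -0.013]
ft_force: [0.1, 0.1, -2.5]
grip_width: 0.318
grip_force: 40.0
slide [-0.845, 0.405, 0.389] ang [-0.009, 0.014, 0.653] | mm 253 to [ 0.6   -0.217  0.2  ]
slide [-0.0, 0.0, 0.56] ang [-0.0, -0.0, -0.0] | mm 140 to [ 0.6   -0.217  0.06 ]
```

```bash
python3 -m inch '[{"slide":[-0.06,0.03,0],"angular":[0,0,0.07],"claw":-0.8},{"slide":[-0.18,0.09,0.05],"angular":[0,0,0.15],"claw":-0.8},{"slide":[-0.3,0.15,0.12],"angular":[0,0,0.24],"claw":-0.8},{"slide":[-0.42,0.2,0.19],"angular":[0,0,0.33],"claw":-0.8},{"slide":[-0.54,0.26,0.25],"angular":[0,0,0.42],"claw":-0.8},{"slide":[-0.66,0.32,0.3],"angular":[0,0.01,0.51],"claw":-0.8},{"slide":[-0.78,0.375,0.35],"angular":[-0.005,0.01,0.6],"claw":-0.8},{"slide":[-0.845,0.405,0.389],"angular":[-0.009,0.014,0.653],"claw":-0.8},{"slide":[-0.845,0.405,0.389],"angular":[-0.009,0.014,0.653],"claw":-0.8}]'
python3 -m inch '[{"slide":[0,0,0.08],"angular":[0,0,0],"claw":-0.8},{"slide":[0,0,0.2],"angular":[0,0,0],"claw":-0.8},{"slide":[0,0,0.33],"angular":[0,0,0],"claw":-0.8},{"slide":[0,0,0.44],"angular":[0,0,0],"claw":-0.8},{"slide":[0,0,0.53],"angular":[0,0,0],"claw":-0.8},{"slide":[0,0,0.56],"angular":[0,0,0],"claw":-0.8},{"slide":[0,0,0.56],"angular":[0,0,0],"claw":-0.8}]'
python3 - <<'E'
from h import *
M=[.600,-.217]
plan([((*M,.043),down(-20),1)])
E
```

```text
time: 8.3
position: [0.5991, -0.2162, 0.1976]
tool_rot: [-2.572, -1.802, 0.002]
ft_force: [-1.0, 0.5, -2.7]
grip_width: 0.321
grip_force: 40.0
time: 9.0
position: [0.5996, -0.2111, 0.0592]
tool_rot: [-2.564, -1.808, -0.002]
ft_force: [0.6, 1.1, -2.3]
grip_width: 0.317
grip_force: 40.0
slide [-0.022, 0.009, 0.065] ang [-0.004, -0.007, 0.013] | mm 17 to [ 0.6   -0.217  0.043]
```

```bash
python3 -m inch '[{"slide":[0,0,0.016],"angular":[0,0,0],"claw":-0.8},{"slide":[0,0,0.03],"angular":[0,0,0],"claw":-0.8},{"slide":[0,0,0.044],"angular":[0,0,0],"claw":-0.8},{"slide":[0,0,0.05],"angular":[0,0,0],"claw":-0.8},{"slide":[0,0,0.054],"angular":[0,0,0],"claw":-0.8},{"slide":[0,0,0.058],"angular":[0,0,0],"claw":-0.8},{"slide":[0,0,0.06],"angular":[0,0,0],"claw":-0.8},{"slide":[0,0,0.06],"angular":[0,0,0],"claw":-0.8}]'
python3 -m inch '[{"slide":[0,0,0.004],"angular":[0,0,0],"claw":-0.8},{"slide":[0,0,0.008],"angular":[0,0,0],"claw":-0.8},{"slide":[0,0,0.008],"angular":[0,0,0],"claw":-0.8}]'
```

```text
time: 9.8
position: [0.6001, -0.2122, 0.0451]
tool_rot: [-2.566, -1.808, -0.004]
ft_force: [-0.7, -0.1, -2.8]
grip_width: 0.319
grip_force: 40.0
time: 10.1
position: [0.6, -0.2121, 0.0429]
tool_rot: [-2.566, -1.808, -0.003]
ft_force: [-0.4, 0.4, -2.3]
grip_width: 0.319
grip_force: 40.0
```

```bash
python3 -m inch '[{"slide":[0,0,0.003],"angular":[0,0,0],"claw":-0.8},{"slide":[0,0,0.006],"angular":[0,0,0],"claw":-0.8},{"slide":[0,0,0.006],"angular":[0,0,0],"claw":-0.8}]'
python3 -m inch '[{"slide":[0,0,0.002],"angular":[0,0,0],"claw":-0.8},{"slide":[0,0,0.004],"angular":[0,0,0],"claw":-0.8},{"slide":[0,0,0.004],"angular":[0,0,0],"claw":-0.8}]'
```

```text
time: 10.4
position: [0.6, -0.2121, 0.0414]
tool_rot: [-2.566, -1.808, -0.004]
ft_force: [-0.8, 0.1, -2.4]
grip_width: 0.32
grip_force: 40.0
time: 10.7
position: [0.6001, -0.2121, 0.0405]
tool_rot: [-2.566, -1.808, -0.004]
ft_force: [0.3, -0.7, -2.7]
grip_width: 0.319
grip_force: 40.0
```

```bash
python3 -m inch '[{"slide":[0,0,0.002],"angular":[0,0,0],"claw":-0.8},{"slide":[0,0,0.004],"angular":[0,0,0],"claw":-0.8},{"slide":[0,0,0.004],"angular":[0,0,0],"claw":-0.8}]'
python3 -m inch '[{"slide":[0,0,0.002],"angular":[0,0,0],"claw":-0.8},{"slide":[0,0,0.004],"angular":[0,0,0],"claw":-0.8},{"slide":[0,0,0.004],"angular":[0,0,0],"claw":-0.8}]'
```

```text
time: 11.0
position: [0.6004, -0.2121, 0.04]
tool_rot: [-2.566, -1.808, -0.004]
ft_force: [-0.2, -0.2, 0.3]
grip_width: 0.316
grip_force: 40.0
time: 11.3
position: [0.6004, -0.2121, 0.0399]
tool_rot: [-2.566, -1.808, -0.005]
ft_force: [-1.9, 1.5, 6.4]
grip_width: 0.318
grip_force: 40.0
```

The lid touched down at TCP z = 0.040. I release it and retreat.

```bash
python3 -m inch '[{"slide":[0,0,-0.004],"angular":[0,0,0],"claw":-0.8},{"slide":[0,0,-0.004],"angular":[0,0,0],"claw":-0.2},{"slide":[0,0,-0.004],"angular":[0,0,0],"claw":0.3},{"slide":[0,0,-0.004],"angular":[0,0,0],"claw":0.5},{"slide":[0,0,-0.004],"angular":[0,0,0],"claw":0.5}]'
python3 - <<'E'
from h import *
s=ctrl.get_state();print(s["position"],s["tool_rot"],s["grip_width"])
E
python3 -m inch '[{"slide":[0,0,-0.12],"angular":[0,0,0],"claw":0.5},{"slide":[0,0,-0.3],"angular":[0,0,0],"claw":0.5},{"slide":[0,0,-0.48],"angular":[0,0,0],"claw":0.5},{"slide":[0,0,-0.56],"angular":[0,0,0],"claw":0.5},{"slide":[0,0,-0.56],"angular":[0,0,0],"claw":0.5}]'
python3 - <<'E'
from h import *
a=ctrl.get_image("scene");P=cloud(a)
m=ctrl.outline_of("lid","scene")[0]["mask"];p=P[m];f=p[(np.abs(p[:,2]-.023)<.006)]
print("flange",cv2.minEnclosingCircle(f[:,:2].astype('f4')*1000),np.median(f[:,2]))
k=p[p[:,2]>.05];print("knob",len(k),np.median(k,0),k[:,2].max())
# tablet closing along its 30 mm side: long side at ~37 deg -> closing at 127 / -53
T=[.4385,.005]
plan([((*T,.15),down(-53),2),((*T,.03),down(-53),1),((*T,.013),down(-53),1)])
save(a,"pics/f.png",2.5,(130,150,330,340))
E
```

```text
time: 11.8
position: [0.6001, -0.2123, 0.0394]
tool_rot: [-2.567, -1.808, -0.004]
ft_force: [-1.0, -0.8, 0.1]
grip_width: 0.588
grip_force: 0.0
[ 0.60011988 -0.21229629  0.03943517] [-2.56660075 -1.8079671  -0.00357137] 0.5881782223002316
time: 12.3
position: [0.6022, -0.2138, 0.1839]
tool_rot: [2.566, 1.807, 0.012]
ft_force: [0.3, 0.1, 0.1]
grip_width: 0.747
grip_force: 0.0
flange ((602.7522583007812, -209.63906860351562), 67.982177734375) 0.021312249910188097
knob 114 [ 0.60588403 -0.21004139  0.05872615] 0.06632538303932711
slide [0.301, -0.451, 0.06] ang [-0.001, -0.003, 0.555] | mm 136 to [ 0.519 -0.104  0.165]
slide [0.159, -0.518, 0.059] ang [-0.001, -0.003, 0.555] | mm 136 to [0.438 0.005 0.15 ]
slide [-0.0, 0.0, 0.48] ang [0.0, 0.0, -0.0] | mm 120 to [0.438 0.005 0.03 ]
slide [-0.0, -0.0, 0.068] ang [0.0, -0.0, 0.0] | mm 17 to [0.438 0.005 0.013]
```

View pics/f.png

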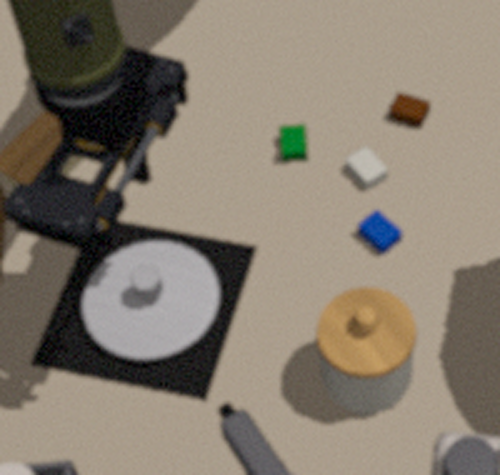

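The lid lies flat and centred on the mat at crop (150,300). The white tablet is at (366,168), so I go for it.

```bash
python3 -m inch '[{"slide":[0.1,-0.15,0.02],"angular":[0,0,0.18],"claw":0.3},{"slide":[0.2,-0.3,0.04],"angular":[0,0,0.36],"claw":0.3},{"slide":[0.3,-0.45,0.06],"angular":[0,0,0.555],"claw":0.3},{"slide":[0.3,-0.45,0.06],"angular":[0,0,0.555],"claw":0.3}]' 10
python3 -m inch '[{"slide":[0.05,-0.17,0.02],"angular":[0,0,0.18],"claw":0.3},{"slide":[0.1,-0.34,0.04],"angular":[0,0,0.36],"claw":0.3},{"slide":[0.16,-0.52,0.06],"angular":[0,0,0.555],"claw":0.3},{"slide":[0.16,-0.52,0.06],"angular":[0,0,0.555],"claw":0.3},{"slide":[0.16,-0.52,0.06],"angular":[0,0,0.555],"claw":0.3}]'
python3 - <<'E'
from h import *
T=[.4385,.005]
plan([((*T,.05),down(-53),1),((*T,.013),down(-53),1)])
E
```

```text
time: 12.8
position: [0.5144, -0.0976, 0.1611]
tool_rot: [-2.79, -1.421, 0.005]
ft_force: [-0.0, 0.1, -0.8]
grip_width: 0.655
grip_force: 0.0
time: 13.3
position: [0.4376, 0.0055, 0.1492]
tool_rot: [-2.974, -1.002, -0.0]
ft_force: [-0.2, -0.6, -0.7]
grip_width: 0.646
grip_force: 0.0
slide [0.001, 0.005, 0.397] ang [-0.005, -0.002, 0.008] | mm 99 to [0.438 0.005 0.05 ]
slide [0.0, -0.0, 0.148] ang [0.0, 0.0, 0.0] | mm 37 to [0.438 0.005 0.013]
```

```bash
python3 -m inch '[{"slide":[0,0.003,0.14],"angular":[0,0,0],"claw":0.3},{"slide":[0,0.004,0.3],"angular":[0,0,0],"claw":0.3},{"slide":[0,0.004,0.42],"angular":[0,0,0],"claw":0.3},{"slide":[0,0.004,0.5],"angular":[0,0,0],"claw":0.3},{"slide":[0,0.004,0.54],"angular":[0,0,0],"claw":0.3},{"slide":[0,0.004,0.542],"angular":[0,0,0],"claw":0.3},{"slide":[0,0.004,0.542],"angular":[0,0,0],"claw":0.3}]' 10
python3 -m inch '[{"slide":[0,0,0],"angular":[0,0,0],"claw":-0.8},{"slide":[0,0,0],"angular":[0,0,0],"claw":-0.8},{"slide":[0,0,0],"angular":[0,0,0],"claw":-0.8},{"slide":[0,0,0],"angular":[0,0,0],"claw":-0.8},{"slide":[0,0,0],"angular":[0,0,0],"claw":-0.8},{"slide":[0,0,0],"angular":[0,0,0],"claw":-0.8}]' 10
```

```text
time: 14.0
position: [0.4399, 0.0041, 0.0151]
tool_rot: [-2.977, -0.996, -0.003]
ft_force: [-0.6, 0.1, 0.6]
grip_width: 0.653
grip_force: 0.0
time: 14.6
position: [0.4392, 0.005, 0.0151]
tool_rot: [-2.976, -0.997, -0.003]
ft_force: [-0.2, -0.2, 3.6]
grip_width: 0.336
grip_force: 10.0
```

```bash
python3 -m inch '[{"slide":[0,0,0],"angular":[0,0,0],"claw":-0.8},{"slide":[0,0,-0.1],"angular":[0,0,0],"claw":-0.8},{"slide":[0,0,-0.3],"angular":[0,0,0],"claw":-0.8},{"slide":[0,0,-0.5],"angular":[0,0,0],"claw":-0.8},{"slide":[0,0,-0.7],"angular":[0,0,0],"claw":-0.8},{"slide":[0,0,-0.9],"angular":[0,0,0],"claw":-0.8},{"slide":[0,0,-1],"angular":[0,0,0],"claw":-0.8},{"slide":[0,0,-1],"angular":[0,0,0],"claw":-0.8}]' 20
python3 - <<'E'
from h import *
plan([(neck(.12),RL,3),(neck(-.05),RL,1)])
E
```

```text
time: 15.4
position: [0.4411, 0.0042, 0.2686]
tool_rot: [-2.977, -0.997, -0.015]
ft_force: [0.1, -0.1, -0.2]
grip_width: 0.346
grip_force: 20.0
slide [0.254, -0.163, 0.0] ang [-0.351, 0.193, -0.63] | mm 76 to [0.467 0.075 0.269]
slide [0.293, -0.073, 0.006] ang [-0.351, 0.193, -0.63] | mm 76 to [0.493 0.146 0.27 ]
slide [0.3, 0.023, 0.032] ang [-0.351, 0.193, -0.63] | mm 76 to [0.519 0.217 0.27 ]
slide [0.0, 0.0, 0.68] ang [0.0, 0.0, 0.0] | mm 170 to [0.617 0.226 0.131]
```

```bash
python3 -m inch '[{"slide":[0.08,-0.05,0],"angular":[-0.12,0.06,-0.2],"claw":-0.8},{"slide":[0.17,-0.11,0],"angular":[-0.23,0.13,-0.42],"claw":-0.8},{"slide":[0.25,-0.16,0],"angular":[-0.35,0.19,-0.63],"claw":-0.8},{"slide":[0.25,-0.16,0],"angular":[-0.35,0.19,-0.63],"claw":-0.8}]'
python3 -m inch '[{"slide":[0.1,-0.02,0],"angular":[-0.12,0.06,-0.2],"claw":-0.8},{"slide":[0.2,-0.05,0],"angular":[-0.23,0.13,-0.42],"claw":-0.8},{"slide":[0.29,-0.07,0.006],"angular":[-0.35,0.19,-0.63],"claw":-0.8},{"slide":[0.29,-0.07,0.006],"angular":[-0.35,0.19,-0.63],"claw":-0.8}]'
python3 -m inch '[{"slide":[0.1,0.01,0.01],"angular":[-0.12,0.06,-0.2],"claw":-0.8},{"slide":[0.2,0.02,0.02],"angular":[-0.23,0.13,-0.42],"claw":-0.8},{"slide":[0.3,0.02,0.03],"angular":[-0.35,0.19,-0.63],"claw":-0.8},{"slide":[0.3,0.02,0.03],"angular":[-0.35,0.19,-0.63],"claw":-0.8},{"slide":[0.3,0.02,0.03],"angular":[-0.35,0.19,-0.63],"claw":-0.8}]'
python3 - <<'E'
from h import *
plan([(neck(.06),RL,1),(neck(-.05),RL,1)])
a=ctrl.get_image("top");P=cloud(a);o=ctrl.outline_of("jar","top")[0]["mask"];q=P[o];q=q[(q[:,2]>.05)&(q[:,2]<.2)]
print(" jar rect",cv2.minAreaRect(q[:,:2].astype('f4')*1000))
b=ctrl.get_image("scene");save(b,"pics/g.png",2.5,(280,130,480,320))
E
```

```text
time: 15.8
position: [0.4629, 0.0771, 0.2629]
tool_rot: [2.638, 1.417, 0.23]
ft_force: [-0.0, 0.3, -0.2]
grip_width: 0.343
grip_force: 20.0
time: 16.2
position: [0.4892, 0.1449, 0.2628]
tool_rot: [2.24, 1.737, 0.43]
ft_force: [-0.6, -0.5, 0.2]
grip_width: 0.341
grip_force: 20.0
time: 16.7
position: [0.5162, 0.2125, 0.2643]
tool_rot: [1.801, 1.973, 0.602]
ft_force: [1.4, -0.0, 0.2]
grip_width: 0.348
grip_force: 20.0
slide [0.018, 0.029, 0.228] ang [-0.027, 0.014, -0.005] | mm 58 to [0.554 0.22  0.221]
slide [0.0, -0.0, 0.44] ang [0.0, 0.0, 0.0] | mm 110 to [0.617 0.226 0.131]
 jar rect ((636.980224609375, 229.05560302734375), (195.16456604003906, 151.24745178222656), 5.761066436767578)
```

View pics/g.png

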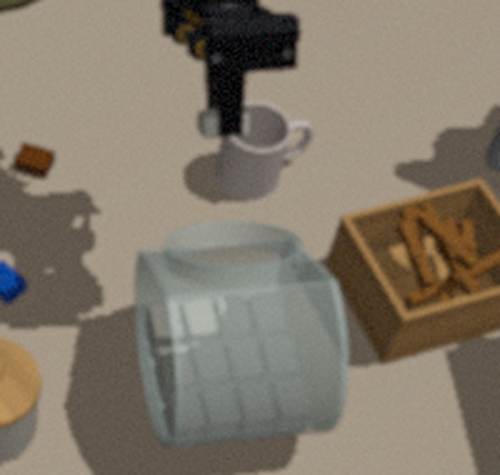

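The tablet is between the fingers at crop (222,122), lined up with the open mouth at (233,243), and the jar has not moved. I insert along the neck axis.

```bash
python3 -m inch '[{"slide":[0.01,0.015,0.1],"angular":[-0.015,0.01,0],"claw":-0.8},{"slide":[0.018,0.029,0.2],"angular":[-0.027,0.014,-0.005],"claw":-0.8},{"slide":[0.018,0.029,0.228],"angular":[-0.027,0.014,-0.005],"claw":-0.8},{"slide":[0.018,0.029,0.228],"angular":[-0.027,0.014,-0.005],"claw":-0.8}]'
python3 - <<'E'
from h import *
plan([(neck(-.05),RL,1)])
E
python3 -m inch '[{"slide":[0,0,0.08],"angular":[0,0,0],"claw":-0.8},{"slide":[0,0,0.16],"angular":[0,0,0],"claw":-0.8},{"slide":[0,0,0.24],"angular":[0,0,0],"claw":-0.8},{"slide":[0,0,0.32],"angular":[0,0,0],"claw":-0.8},{"slide":[0,0,0.39],"angular":[0,0,0],"claw":-0.8},{"slide":[0,0,0.43],"angular":[0,0,0],"claw":-0.8},{"slide":[0,0,0.43],"angular":[0,0,0],"claw":-0.8}]'
python3 - <<'E'
from h import *
plan([(neck(-.05),RL,1)])
E
```

```text
time: 17.25
position: [0.5538, 0.2212, 0.2212]
tool_rot: [1.787, 1.973, 0.622]
ft_force: [0.4, -0.6, 0.2]
grip_width: 0.343
grip_force: 20.0
slide [-0.004, -0.001, 0.44] ang [0.002, -0.001, 0.005] | mm 110 to [0.617 0.226 0.131]
time: 17.95
position: [0.6155, 0.2283, 0.1341]
tool_rot: [1.785, 1.973, 0.624]
ft_force: [-0.7, 0.1, -0.2]
grip_width: 0.343
grip_force: 20.0
slide [-0.009, -0.004, 0.012] ang [0.005, -0.004, 0.007] | mm 4 to [0.617 0.226 0.131]
```

```bash
python3 -m inch '[{"slide":[0,0,0],"angular":[0,0,0],"claw":-0.1},{"slide":[0,0,0],"angular":[0,0,0],"claw":0.1},{"slide":[0,0,0],"angular":[0,0,0],"claw":0.15},{"slide":[0,0,0],"angular":[0,0,0],"claw":0.15},{"slide":[0,0,0],"angular":[0,0,0],"claw":0.15}]'
python3 -m inch '[{"slide":[0,0,-0.1],"angular":[0,0,0],"claw":0.15},{"slide":[0,0,-0.25],"angular":[0,0,0],"claw":0.15},{"slide":[0,0,-0.42],"angular":[0,0,0],"claw":0.15},{"slide":[0,0,-0.6],"angular":[0,0,0],"claw":0.15},{"slide":[0,0,-0.7],"angular":[0,0,0],"claw":0.15},{"slide":[0,0,-0.7],"angular":[0,0,0],"claw":0.15}]'
python3 - <<'E'
from h import *
a=ctrl.get_image("top");save(a,"pics/t.png")
b=ctrl.get_image("scene")
x=a["color"][130:220,150:240,::-1];y=b["color"][200:320,320:430,::-1]
cv2.imwrite("pics/i.png",np.hstack([cv2.resize(x,(400,400),interpolation=2),cv2.resize(y,(366,400),interpolation=2)]))
P=cloud(a);o=ctrl.outline_of("jar","top")[0]["mask"];q=P[o];q=q[(q[:,2]>.05)&(q[:,2]<.2)]
print(" jar rect",cv2.minAreaRect(q[:,:2].astype('f4')*1000))
D=R.from_rotvec([-2.5666,-1.808,-.0036]).as_matrix()
plan([((.53,.05,.30),down(-5),2),((.6,-.2122,.15),D,2),((.6001,-.2122,.0396),D,1)])
E
```

```text
time: 18.45
position: [0.6154, 0.2289, 0.135]
tool_rot: [1.784, 1.974, 0.627]
ft_force: [0.4, -0.4, -0.7]
grip_width: 0.571
grip_force: 0.0
time: 19.05
position: [0.5152, 0.2202, 0.2826]
tool_rot: [1.781, 1.972, 0.638]
ft_force: [-0.9, -0.1, -0.2]
grip_width: 0.576
grip_force: 0.0
 jar rect ((637.3297729492188, 228.98968505859375), (194.6249237060547, 151.32720947265625), 5.962618350982666)
slide [-0.338, 0.024, -0.041] ang [0.584, -0.055, 0.174] | mm 85 to [0.522 0.134 0.288]
slide [-0.336, 0.042, -0.041] ang [0.584, -0.055, 0.174] | mm 85 to [0.53 0.05 0.3 ]
slide [-0.51, 0.185, 0.3] ang [0.0, 0.003, 0.245] | mm 155 to [ 0.565 -0.081  0.225]
slide [-0.483, 0.249, 0.299] ang [0.0, 0.003, 0.245] | mm 155 to [ 0.6   -0.212  0.15 ]
slide [-0.001, 0.001, 0.442] ang [0.0, -0.0, 0.0] | mm 110 to [ 0.6   -0.212  0.04 ]
```

View pics/i.png

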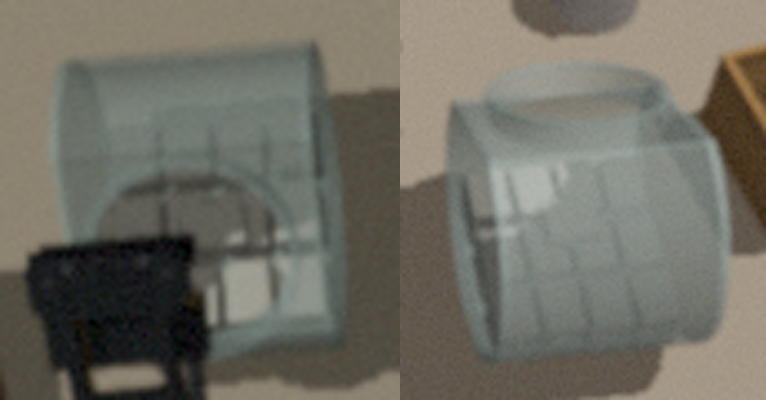

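The fingers are empty and the jar has not moved. The tablet lies among the light stock, which I can't tell apart at left-crop (240,290). Back to the lid.

```bash
python3 -m inch '[{"slide":[-0.17,0.01,-0.02],"angular":[0.2,-0.02,0.06],"claw":0.3},{"slide":[-0.338,0.024,-0.041],"angular":[0.4,-0.04,0.12],"claw":0.3},{"slide":[-0.338,0.024,-0.041],"angular":[0.584,-0.055,0.174],"claw":0.3},{"slide":[-0.338,0.024,-0.041],"angular":[0.584,-0.055,0.174],"claw":0.3}]'
python3 -m inch '[{"slide":[-0.17,0.02,-0.02],"angular":[0.2,-0.02,0.06],"claw":0.3},{"slide":[-0.336,0.042,-0.041],"angular":[0.4,-0.04,0.12],"claw":0.3},{"slide":[-0.336,0.042,-0.041],"angular":[0.584,-0.055,0.174],"claw":0.3},{"slide":[-0.336,0.042,-0.041],"angular":[0.584,-0.055,0.174],"claw":0.3}]'
python3 -m inch '[{"slide":[-0.15,0.05,0.09],"angular":[0,0,0.08],"claw":0.3},{"slide":[-0.3,0.11,0.18],"angular":[0,0,0.16],"claw":0.3},{"slide":[-0.51,0.185,0.3],"angular":[0,0,0.245],"claw":0.3},{"slide":[-0.51,0.185,0.3],"angular":[0,0,0.245],"claw":0.3},{"slide":[-0.51,0.185,0.3],"angular":[0,0,0.245],"claw":0.3}]'
python3 - <<'E'
from h import *
D=R.from_rotvec([-2.5666,-1.808,-.0036]).as_matrix()
plan([((.6,-.2122,.13),D,1),((.6001,-.2122,.0396),D,1)])
E
```

```text
time: 19.6
position: [0.525, 0.1326, 0.2885]
tool_rot: [2.063, 2.061, 0.332]
ft_force: [0.8, 0.1, -0.2]
grip_width: 0.647
grip_force: 0.0
time: 20.0
position: [0.5311, 0.0497, 0.2979]
tool_rot: [2.318, 2.119, -0.008]
ft_force: [-0.1, 0.5, -0.0]
grip_width: 0.65
grip_force: 0.0
time: 20.5
position: [0.5633, -0.0817, 0.2234]
tool_rot: [-2.448, -1.967, 0.004]
ft_force: [0.3, 1.0, 1.0]
grip_width: 0.649
grip_force: 0.0
slide [-0.478, 0.257, 0.374] ang [-0.004, 0.008, 0.241] | mm 165 to [ 0.6   -0.212  0.13 ]
slide [-0.001, 0.001, 0.362] ang [0.0, -0.0, 0.0] | mm 90 to [ 0.6   -0.212  0.04 ]
```

```bash
python3 -m inch '[{"slide":[-0.15,0.08,0.1],"angular":[0,0,0.08],"claw":0.3},{"slide":[-0.3,0.16,0.22],"angular":[0,0,0.16],"claw":0.3},{"slide":[-0.43,0.23,0.33],"angular":[0,0.008,0.24],"claw":0.3},{"slide":[-0.478,0.257,0.374],"angular":[-0.004,0.008,0.241],"claw":0.3},{"slide":[-0.478,0.257,0.374],"angular":[-0.004,0.008,0.241],"claw":0.3},{"slide":[-0.478,0.257,0.374],"angular":[-0.004,0.008,0.241],"claw":0.3}]'
python3 - <<'E'
from h import *
D=R.from_rotvec([-2.5666,-1.808,-.0036]).as_matrix()
plan([((.6001,-.2122,.0396),D,1)])
E
```

```text
time: 21.1
position: [0.6033, -0.208, 0.133]
tool_rot: [-2.562, -1.815, -0.012]
ft_force: [-0.3, 0.6, 0.0]
grip_width: 0.651
grip_force: 0.0
slide [-0.023, -0.007, 0.373] ang [0.006, -0.008, 0.01] | mm 94 to [ 0.6   -0.212  0.04 ]
```

```bash
python3 -m inch '[{"slide":[-0.01,0,0.12],"angular":[0.003,-0.004,0.005],"claw":0.3},{"slide":[-0.02,-0.005,0.22],"angular":[0.006,-0.008,0.01],"claw":0.3},{"slide":[-0.02,-0.007,0.28],"angular":[0.006,-0.008,0.01],"claw":0.3},{"slide":[-0.02,-0.007,0.31],"angular":[0.006,-0.008,0.01],"claw":0.3},{"slide":[-0.02,-0.007,0.31],"angular":[0.006,-0.008,0.01],"claw":0.3}]'
python3 - <<'E'
from h import *
D=R.from_rotvec([-2.5666,-1.808,-.0036]).as_matrix()
plan([((.6001,-.2122,.0396),D,1)])
E
```

```text
time: 21.6
position: [0.5998, -0.2134, 0.055]
tool_rot: [-2.568, -1.806, -0.001]
ft_force: [-0.6, 0.0, -0.3]
grip_width: 0.649
grip_force: 0.0
slide [0.005, -0.0, 0.062] ang [-0.001, 0.003, -0.003] | mm 15 to [ 0.6   -0.212  0.04 ]
```

```bash
python3 -m inch '[{"slide":[0.004,0,0.03],"angular":[0,0.002,0],"claw":0.3},{"slide":[0.004,0,0.055],"angular":[0,0.002,0],"claw":0.3},{"slide":[0.004,0,0.06],"angular":[0,0.002,0],"claw":0.3},{"slide":[0.004,0,0.06],"angular":[0,0.002,0],"claw":0.3}]' 5
python3 - <<'E'
from h import *
print(ctrl.get_state()["position"])
E
python3 -m inch '[{"slide":[0,0,0],"angular":[0,0,0],"claw":-0.1},{"slide":[0,0,0],"angular":[0,0,0],"claw":-0.2},{"slide":[0,0,0],"angular":[0,0,0],"claw":-0.7},{"slide":[0,0,0],"angular":[0,0,0],"claw":-0.7},{"slide":[0,0,0],"angular":[0,0,0],"claw":-0.7},{"slide":[0,0,0],"angular":[0,0,0],"claw":-0.7}]' 5
python3 -m inch '[{"slide":[0,0,0],"angular":[0,0,0],"claw":-0.7},{"slide":[0,0,0],"angular":[0,0,0],"claw":-0.8},{"slide":[0,0,0],"angular":[0,0,0],"claw":-0.8}]' 40
```

```text
time: 22.0
position: [0.5996, -0.2141, 0.0398]
tool_rot: [-2.57, -1.804, -0.002]
ft_force: [0.2, 0.0, -0.3]
grip_width: 0.654
grip_force: 0.0
[ 0.5996334  -0.21411131  0.03984346]
time: 22.6
position: [0.5998, -0.2141, 0.0401]
tool_rot: [-2.57, -1.804, -0.002]
ft_force: [0.1, -0.5, 0.6]
grip_width: 0.332
grip_force: 5.0
time: 22.9
position: [0.5998, -0.2141, 0.0401]
tool_rot: [-2.57, -1.804, -0.002]
ft_force: [-0.5, 0.0, 1.8]
grip_width: 0.322
grip_force: 40.0
```

```bash
cat >> h.py <<'E'
RS=R.from_rotvec([1.796,1.970,.623]).as_matrix()
S=np.array([.5715,.2205,.1918])+RS@[-.0021,.0012,0]
def seat(d): return S-RS[:,2]*d
E
python3 -m inch '[{"slide":[0,0,-0.04],"angular":[0,0,0],"claw":-0.8},{"slide":[0,0,-0.12],"angular":[0,0,0],"claw":-0.8},{"slide":[0,0,-0.22],"angular":[0,0,0],"claw":-0.8},{"slide":[0,0,-0.34],"angular":[0,0,0],"claw":-0.8},{"slide":[0,0,-0.46],"angular":[0,0,0],"claw":-0.8},{"slide":[0,0,-0.58],"angular":[0,0,0],"claw":-0.8},{"slide":[0,0,-0.7],"angular":[0,0,0],"claw":-0.8},{"slide":[0,0,-0.82],"angular":[0,0,0],"claw":-0.8},{"slide":[0,0,-0.9],"angular":[0,0,0],"claw":-0.8},{"slide":[0,0,-0.9],"angular":[0,0,0],"claw":-0.8}]'
python3 - <<'E'
from h import *
plan([((.51,.0,.30),down(-5),2),(seat(.09),RS,2)])
E
```

```text
time: 23.9
position: [0.6009, -0.2154, 0.2685]
tool_rot: [2.569, 1.803, 0.008]
ft_force: [0.8, -0.2, -2.5]
grip_width: 0.321
grip_force: 40.0
slide [0.343, -0.317, -0.064] ang [0.005, -0.002, -0.248] | mm 118 to [ 0.555 -0.108  0.284]
slide [0.382, -0.27, -0.063] ang [0.005, -0.002, -0.248] | mm 118 to [0.51 0.   0.3 ]
slide [0.427, -0.014, 0.067] ang [-0.58, 0.056, -0.166] | mm 108 to [0.516 0.107 0.283]
slide [0.426, 0.001, 0.078] ang [-0.58, 0.056, -0.166] | mm 108 to [0.521 0.213 0.266]
```

```bash
python3 -m inch '[{"slide":[0.06,-0.05,-0.01],"angular":[0,0,-0.04],"claw":-0.8},{"slide":[0.13,-0.12,-0.02],"angular":[0,0,-0.1],"claw":-0.8},{"slide":[0.2,-0.19,-0.04],"angular":[0,0,-0.15],"claw":-0.8},{"slide":[0.27,-0.25,-0.05],"angular":[0,0,-0.2],"claw":-0.8},{"slide":[0.343,-0.317,-0.064],"angular":[0,0,-0.248],"claw":-0.8}]'
python3 -m inch '[{"slide":[0.08,-0.06,-0.01],"angular":[0,0,-0.05],"claw":-0.8},{"slide":[0.16,-0.12,-0.02],"angular":[0,0,-0.1],"claw":-0.8},{"slide":[0.24,-0.18,-0.04],"angular":[0,0,-0.15],"claw":-0.8},{"slide":[0.32,-0.23,-0.05],"angular":[0,0,-0.2],"claw":-0.8},{"slide":[0.38,-0.27,-0.063],"angular":[0,0,-0.248],"claw":-0.8}]'
python3 -m inch '[{"slide":[0.08,0,0.01],"angular":[-0.1,0.01,-0.03],"claw":-0.8},{"slide":[0.17,0,0.02],"angular":[-0.22,0.02,-0.06],"claw":-0.8},{"slide":[0.26,-0.01,0.04],"angular":[-0.34,0.03,-0.1],"claw":-0.8},{"slide":[0.35,-0.01,0.05],"angular":[-0.46,0.045,-0.13],"claw":-0.8},{"slide":[0.427,-0.014,0.067],"angular":[-0.58,0.056,-0.166],"claw":-0.8}]'
python3 -m inch '[{"slide":[0.09,0,0.01],"angular":[-0.12,0.01,-0.03],"claw":-0.8},{"slide":[0.18,0,0.03],"angular":[-0.24,0.02,-0.07],"claw":-0.8},{"slide":[0.27,0,0.05],"angular":[-0.36,0.03,-0.1],"claw":-0.8},{"slide":[0.35,0,0.065],"angular":[-0.48,0.045,-0.14],"claw":-0.8},{"slide":[0.4,0,0.074],"angular":[-0.55,0.052,-0.155],"claw":-0.8},{"slide":[0.4,0,0.074],"angular":[-0.58,0.056,-0.166],"claw":-0.8},{"slide":[0.4,0,0.074],"angular":[-0.58,0.056,-0.166],"claw":-0.8}]'
python3 - <<'E'
from h import *
plan([(seat(.04),RS,1),(seat(.02),RS,1)])
a=ctrl.get_image("scene");save(a,"pics/j.png",2.5,(280,130,480,320))
a=ctrl.get_image("top");P=cloud(a);m=ctrl.outline_of("lid","top")[0]["mask"];p=P[m]
s=ctrl.get_state();Rt=R.from_rotvec(s["tool_rot"]).as_matrix();q=(p-s["position"])@Rt   # tool coords
f=q[np.abs(q[:,2]-.017)<.008];print(len(p),len(f),cv2.minEnclosingCircle(f[:,:2].astype('f4')*1000),np.median(f[:,2]), np.linalg.svd(f-f.mean(0))[2][2] if len(f)<3000 else "")
E
```

```text
time: 24.4
position: [0.553, -0.1061, 0.2794]
tool_rot: [-2.446, -1.967, 0.001]
ft_force: [0.3, 0.1, -3.1]
grip_width: 0.32
grip_force: 40.0
time: 24.9
position: [0.5078, 0.0023, 0.2962]
tool_rot: [-2.311, -2.124, -0.001]
ft_force: [-0.2, 0.5, -3.3]
grip_width: 0.315
grip_force: 40.0
time: 25.4
position: [0.5143, 0.1084, 0.2802]
tool_rot: [2.062, 2.066, 0.338]
ft_force: [0.4, -0.4, -2.7]
grip_width: 0.32
grip_force: 40.0
time: 26.1
position: [0.5193, 0.2064, 0.2637]
tool_rot: [1.797, 1.971, 0.622]
ft_force: [0.1, -0.9, -2.4]
grip_width: 0.316
grip_force: 40.0
slide [0.027, 0.015, 0.198] ang [-0.003, -0.0, -0.001] | mm 50 to [0.55  0.216 0.225]
slide [0.0, -0.0, 0.08] ang [-0.0, 0.0, -0.0] | mm 20 to [0.561 0.217 0.209]
729 697 ((3.342475175857544, 1.8156721591949463), 67.04825592041016) 0.019865329757456075 [ 0.0061107   0.00818419 -0.99994784]
```

View pics/j.png

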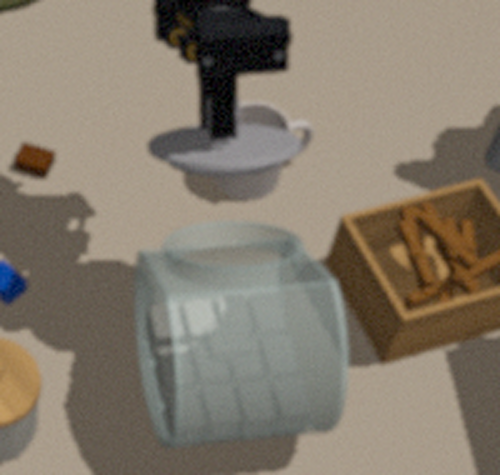

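The lid at crop (230,160) hangs square to the tool, within 0.6°, and 3.3 mm off in tool x, as the plan already allows. I approach the rim.

```bash
python3 -m inch '[{"slide":[0.014,0.008,0.06],"angular":[0,0,0],"claw":-0.8},{"slide":[0.027,0.015,0.13],"angular":[0,0,0],"claw":-0.8},{"slide":[0.027,0.015,0.18],"angular":[0,0,0],"claw":-0.8},{"slide":[0.027,0.015,0.198],"angular":[0,0,0],"claw":-0.8},{"slide":[0.027,0.015,0.198],"angular":[0,0,0],"claw":-0.8}]'
python3 - <<'E'
from h import *
plan([(seat(.014),RS,1),(seat(.004),RS,1)])
E
```

```text
time: 26.75
position: [0.5506, 0.2164, 0.2255]
tool_rot: [1.798, 1.969, 0.623]
ft_force: [0.1, 0.3, -2.5]
grip_width: 0.317
grip_force: 40.0
slide [-0.0, -0.003, 0.103] ang [-0.002, -0.0, -0.003] | mm 26 to [0.565 0.218 0.204]
slide [-0.0, 0.0, 0.04] ang [0.0, -0.0, -0.0] | mm 10 to [0.57  0.218 0.196]
```

```bash
python3 -m inch '[{"slide":[0,-0.003,0.03],"angular":[0,0,0],"claw":-0.8},{"slide":[0,-0.003,0.06],"angular":[0,0,0],"claw":-0.8},{"slide":[0,-0.003,0.085],"angular":[0,0,0],"claw":-0.8},{"slide":[0,-0.003,0.1],"angular":[0,0,0],"claw":-0.8},{"slide":[0,-0.003,0.1],"angular":[0,0,0],"claw":-0.8}]'
python3 -m inch '[{"slide":[0,0,0.008],"angular":[0,0,0],"claw":-0.8},{"slide":[0,0,0.016],"angular":[0,0,0],"claw":-0.8},{"slide":[0,0,0.016],"angular":[0,0,0],"claw":-0.8}]'
python3 -m inch '[{"slide":[0,0,0.008],"angular":[0,0,0],"claw":-0.8},{"slide":[0,0,0.016],"angular":[0,0,0],"claw":-0.8},{"slide":[0,0,0.016],"angular":[0,0,0],"claw":-0.8}]'
python3 - <<'E'
from h import *
plan([(seat(.0),RS,1)])
E
```

```text
time: 27.25
position: [0.5642, 0.2183, 0.2046]
tool_rot: [1.797, 1.97, 0.624]
ft_force: [0.6, -0.1, -2.5]
grip_width: 0.319
grip_force: 40.0
time: 27.55
position: [0.5665, 0.2188, 0.202]
tool_rot: [1.797, 1.97, 0.625]
ft_force: [0.1, -0.3, -2.4]
grip_width: 0.315
grip_force: 40.0
time: 27.85
position: [0.5688, 0.219, 0.1985]
tool_rot: [1.797, 1.97, 0.625]
ft_force: [-0.3, -0.1, -3.0]
grip_width: 0.318
grip_force: 40.0
slide [-0.003, -0.001, 0.029] ang [0.0, -0.002, -0.002] | mm 7 to [0.573 0.218 0.192]
```

No contact yet, with the lid about 5 mm inside and 7 mm to go.

```bash
python3 -m inch '[{"slide":[-0.002,0,0.006],"angular":[0,0,0],"claw":-0.8},{"slide":[-0.002,0,0.012],"angular":[0,0,0],"claw":-0.8},{"slide":[-0.002,0,0.012],"angular":[0,0,0],"claw":-0.8}]'
python3 -m inch '[{"slide":[0,0,0.004],"angular":[0,0,0],"claw":-0.8},{"slide":[0,0,0.008],"angular":[0,0,0],"claw":-0.8},{"slide":[0,0,0.008],"angular":[0,0,0],"claw":-0.8}]'
python3 - <<'E'
from h import *
plan([(seat(.0),RS,1)])
E
```

```text
time: 28.15
position: [0.5705, 0.2186, 0.1961]
tool_rot: [1.797, 1.97, 0.625]
ft_force: [-0.1, 0.1, -2.5]
grip_width: 0.319
grip_force: 40.0
time: 28.45
position: [0.5717, 0.2188, 0.1946]
tool_rot: [1.797, 1.97, 0.625]
ft_force: [1.5, 0.3, -2.5]
grip_width: 0.323
grip_force: 40.0
slide [-0.002, -0.002, 0.009] ang [0.001, -0.003, -0.002] | mm 2 to [0.573 0.218 0.192]
```

```bash
python3 -m inch '[{"slide":[-0.001,0,0.003],"angular":[0,0,0],"claw":-0.8},{"slide":[-0.001,-0.001,0.006],"angular":[0,0,0],"claw":-0.8},{"slide":[-0.001,-0.001,0.006],"angular":[0,0,0],"claw":-0.8}]'
python3 -m inch '[{"slide":[0,0,0.002],"angular":[0,0,0],"claw":-0.8},{"slide":[0,0,0.004],"angular":[0,0,0],"claw":-0.8},{"slide":[0,0,0.004],"angular":[0,0,0],"claw":-0.8}]'
python3 - <<'E'
from h import *
plan([(seat(.0),RS,1)])
E
```

```text
time: 28.75
position: [0.5723, 0.2186, 0.1932]
tool_rot: [1.797, 1.97, 0.625]
ft_force: [-0.5, 0.1, -2.8]
grip_width: 0.317
grip_force: 40.0
time: 29.05
position: [0.5728, 0.2188, 0.1928]
tool_rot: [1.797, 1.97, 0.625]
ft_force: [-3.6, -1.7, 0.8]
grip_width: 0.316
grip_force: 40.0
slide [-0.001, -0.001, 0.001] ang [0.001, -0.003, -0.002] | mm 0 to [0.573 0.218 0.192]
```

```bash
python3 -m inch '[{"slide":[0,0,0.002],"angular":[0,0,0],"claw":-0.8},{"slide":[0,0,0.002],"angular":[0,0,0],"claw":-0.8},{"slide":[0,0,0.002],"angular":[0,0,0],"claw":-0.8}]'
python3 -m inch '[{"slide":[0,0,0],"angular":[0,0,0],"claw":-0.3},{"slide":[0,0,0],"angular":[0,0,0],"claw":-0.1},{"slide":[0,0,0],"angular":[0,0,0],"claw":0.4},{"slide":[0,0,0],"angular":[0,0,0],"claw":0.4},{"slide":[0,0,0],"angular":[0,0,0],"claw":0.4}]'
python3 -m inch '[{"slide":[0,0,-0.08],"angular":[0,0,0],"claw":0.4},{"slide":[0,0,-0.2],"angular":[0,0,0],"claw":0.4},{"slide":[0,0,-0.36],"angular":[0,0,0],"claw":0.4},{"slide":[0,0,-0.54],"angular":[0,0,0],"claw":0.4},{"slide":[0,0,-0.72],"angular":[0,0,0],"claw":0.4},{"slide":[0,0,-0.8],"angular":[0,0,0],"claw":0.4},{"slide":[0,0,-0.8],"angular":[0,0,0],"claw":0.4}]'
cat > chk.py <<'E'
from h import *
for c in["scene","top"]:
    a=ctrl.get_image(c);P=cloud(a);o=ctrl.outline_of("lid",c)
    m=o[0]["mask"];p=P[m];p=p[np.abs((p-RIM)@n-.008)<.006];cc=p.mean(0)
    nn=np.linalg.svd(p-cc)[2][2];nn*=np.sign(nn[2]);h=((p-RIM)@n)*1e3
    e1=np.cross([0,0,1],n);e1/=np.linalg.norm(e1);e2=np.cross(n,e1)
    print(c,len(p),"height over rim",np.median(h).round(1),"angle to n deg",np.degrees(np.arccos(nn@n)).round(2),nn.round(3),cv2.minEnclosingCircle(np.c_[(p-RIM)@e1,(p-RIM)@e2].astype('f4')*1000))
    o=ctrl.outline_of("jar",c)[0]["mask"];q=P[o];q=q[(q[:,2]>.05)&(q[:,2]<.2)];print(" jar",cv2.minAreaRect(q[:,:2].astype('f4')*1000))
    if c=="scene": save(a,"pics/k.png",2.5,(280,130,480,320))
E
python3 chk.py
```

```text
time: 29.35
position: [0.5729, 0.2188, 0.1927]
tool_rot: [1.797, 1.97, 0.625]
ft_force: [-8.4, -3.0, 4.7]
grip_width: 0.32
grip_force: 40.0
time: 29.85
position: [0.5735, 0.2189, 0.1924]
tool_rot: [1.797, 1.97, 0.626]
ft_force: [0.1, -0.1, -0.0]
grip_width: 0.628
grip_force: 0.0
time: 30.55
position: [0.4934, 0.2267, 0.3063]
tool_rot: [1.804, 1.989, 0.578]
ft_force: [-1.2, 0.3, 1.3]
grip_width: 0.703
grip_force: 0.0
scene 913 height over rim 6.5 angle to n deg 0.78 [-0.56  -0.06   0.826] ((-0.41311946511268616, -1.2866628170013428), 68.37305450439453)
 jar ((641.5842895507812, 228.8319091796875), (191.9481201171875, 151.8438720703125), 5.802752494812012)
top 1377 height over rim 7.0 angle to n deg 0.21 [-0.569 -0.058  0.82 ] ((0.7479735016822815, 0.7257823944091797), 66.6129379272461)
 jar ((640.4251708984375, 229.3349609375), (190.14524841308594, 151.1404266357422), 6.025514125823975)
```

View pics/k.png

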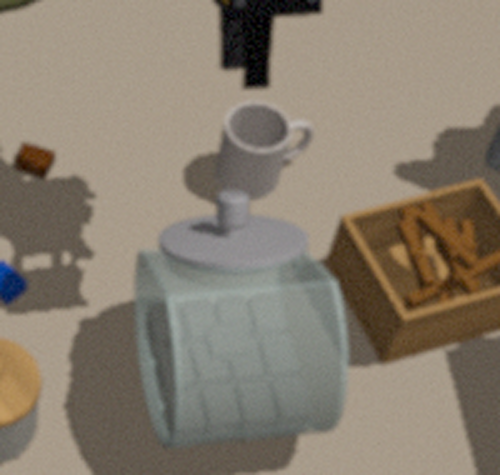

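The lid is home at crop (233,235). It sits about 7 mm over the rim, the same as at the start, square within 0.8°, centred, and the jar has not moved. The arm is clear, so I hand in.

```bash
python3 -c "
from bench import ctrl
print(ctrl.close_job())"
```

```text
the job is handed in; nothing more can be done
None
```

I dropped the tablet into the jar, put the lid back fully home by the camera check, and handed the job in at about 31 s. No verdict came back, and I couldn't pick the tablet out from the white stock inside.

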